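# Catch the photometer's sample lid as it falls and let it down shut

### The arm

A 6-joint arm with a two-finger parallel gripper is mounted at the origin on a cart in front of the work surface, level with it; the furniture and walls round the work are solid. World frame = base frame: x ahead of the robot, y to its left, z up, the work surface at z = 0. Lengths are in m, angles in rad, forces in N, time in s.
With the tool pointing down it reaches from about 0.35 to 0.775 m from the base axis. Payload 5.5 kg.
Tool frame: the origin (TCP) lies at the very end of the fingers, on their centre line; the grasp point (between the pads) lies env.pinch_z behind it (env.pinch_z is the distance from the TCP to the grasp point, in m); z points along the fingers, y is the line along which they close (so a half turn about z gives the same grasp; the last joint's range is limited). The gripper opens to 85 mm and grips with 20 to 120 N. Pads are 22 mm wide; open, the fingers measure 114 mm over their backs; the gripper's body (76 mm by 85 mm) begins 54 mm behind the grasp point. The pads swing forward as they close: fully open they stand 13 mm farther back than shut.
Start: joints at [1.139, 0.313, 0.046, 1.304, 0, 1.431], TCP at [0.165, 0.551, 0.231] pointing down, gripper open.
Joint ranges: [-2.76, 2.76], [-0.86, 1.69], [-1.03, 1.26], [-2.2, 2.34], [-1.47, 1.5], [-3.14, 3.14]. Speed limits (rad/s): [2.57, 2.57, 3.14, 3.14, 3.14, 3.14].

### API

Orientations are given as a unit quaternion [w, x, y, z].
In Python, from workcell import env, eyes gives the robot as it stands.
- The arm moves only by the shell command python3 -m jog 'ROWS' [FORCE]. ROWS is JSON, one flat list of numbers, 7 for each row, row after row: the shift along the world's x, y, z as a fraction of full scale, then the turn, a rotation vector about the world's x, y, z as a fraction of full scale, then the opening, from -1 (shut) to 1 (fully open), so that 0 is half open. A call has 1 to 12 rows; each row is the pose to reach, as a shift and turn from the pose commanded when the call began, turning the shorter way round; what a row does not reach only later rows make up. Full scale, the value 1, is 20 cm for a shift and pi rad for a turn. A row lasts 1/12 s, in which the tool goes at most 41.7 mm and 7.16 degrees, less where a joint would pass 70% of its speed; a pose out of reach is approached as far as the arm can. A call with a number of a shift or a turn outside -1 to 1 is refused whole. A call with a gripper value outside its range is refused whole. The fingers move at their own pace and stop on an object; FORCE is the grip in N (left out, the last holds). Time passes only in rows, so rows that repeat a pose let the fingers close. It gives the time, the measured TCP pose, the force, the opening and the grip force at its end, in the units of the state.
- env.get_state(): the state, without advancing time (a new reading comes with each control period).
- eyes.read_camera(name): name is "side" or "top" or "wrist"; returns (picture, depth): 384x512x3 uint8, red, green, blue; 384x512 float32, m along the optical axis (not along the pixel's ray), 0 where there is no reading.
- eyes.calibration(name): a dict with "fx", "fy", "cx", "cy" (pixels), "R" (3x3) and "t" (3): a world point X has camera coordinates R X + t; the wrist camera has in their place "tool_from_camera" (4x4, takes a point from camera to tool coordinates, whose origin is the TCP and whose axes are the flange's). Camera axes: x right, y down, z forward; pixel columns grow to the right and rows downward; lengths in m; the calibration is good to about 2 mm. A picture is of the moment at which its call begins: read the wrist's pose just before it. calibration takes no time and is no camera call.
- env.hand_in(): hands the job in; it is judged then, once.
The state is a dict: "clock": time; "joint_pos": joint angles; "qvel": joint speeds; "tau": joint torques, N m; "tcp_pos": TCP position; "orientation": TCP orientation; "wrist_force": force on the tool from outside, world axes, zero at the start; "ft_torque": the same for the moment, N m; "finger_gap": finger opening in m; "grip_force": force on a finger pad.
Only numpy, scipy, OpenCV 4.12 (cv2) and the standard library are available. Lean on these libraries where they do the work, as an engineer would, in place of code of your own. Each camera call takes 0.05 s, during which the arm holds its last target. There are 200 camera calls.

### The job

The cuvettes are loaded and the photometer's dark sample lid stands wide open, held up only by its stiff hinge. Tip the lid forward until it begins to fall, catch it on a finger under its front lip well before it is down, and let it down gently until it is fully shut, without any bang that would jolt the cuvettes. Only touch the lid, never squeeze or force it; keep off the cuvettes, leave the things round the instrument where they are, and finish with the hand clear.

Things in the scene. Friction and masses are not known exactly. Their poses are not given: they have to be found in the camera images.
- photometer: cream benchtop photometer, 376 x 433 x 209 mm, fixed, placed and turned differently each time. Origin under its middle, on the worktop; x to its back, y to its left as seen from its front, z up. Keypad half at y over -0.04, up to z 0.112 m, its screen up to 0.209. Sample compartment under the dark lid at y -0.212 to -0.04, front face at x -0.170; right wall at y -0.2, z up to 0.104 m
- photometer_lid (a joint): angle of the sample lid, rad: 0 shut, 1.5 wide open at its stop; hinged along the photometer's y at the lid's back, opens up and backwards. Lid 0.27 kg, 158 mm wide. The stiff hinge (0.12 N m friction, some damping) holds it up above about 1.42 rad; once tipped to 1.3 rad it surely falls forward by itself, slowly at first, and bangs shut within 1 to 3 s
- lid_hinge (a point): point on the lid's hinge axis, in the middle of the lid's width: at (0.037, -0.1185, 0.1175) m in the photometer's frame; its axes are the photometer's
- lip_edge (a point): middle of the free edge of the lid's front lip, half-way through it; moves with the lid, 0.232 m from the hinge axis. Lip: dark flat strip, 140 mm wide along y, 6 mm thick, sticking out 28 mm from the lid's nose. Lid shut: at (-0.193, -0.1185, 0.0795) m in the photometer's frame, axes parallel to it. Lid wide open: about 0.34 m above the worktop
- flap_front (a point): middle of the front face of the small dark flap on the compartment's front, at (-0.178, -0.0985, 0.055) m in the photometer's frame; 52 mm wide, top at z 0.076 m; it stays shut. With the lid shut the lip overhangs the flap by 15 mm and the rest of the front by 23 mm, nothing below: a tilted finger under the lip can follow it down and come out to the front or right
- cuvettes: row of five small clear cuvettes standing up 9 mm out of the black cell block in the compartment, fixed. Origin and axes: those of the photometer; the row is at x = -0.050, y -0.13 to -0.067, top at z 0.083 m
- measuring_cup: clear plastic cup, 51 mm wide, 55 mm high, loose, right of the photometer; origin under its middle
- pipette: white and teal pipette, 248 mm long, 34 mm high, loose, lying right of the photometer; origin under its middle, long along its own y
- marker_pen: black marker pen, 131 mm long, 14 mm high, loose, lying in front of the keypad half; origin under its middle, long along its own y
- timer: white bench timer, 58 x 72 x 18 mm, loose, left of the photometer; origin under its middle

How it is judged:
By the outcome, as a careful person would: the job done as asked, in the order asked, and still so for the second after the job is handed in, with the robot touching nothing.
It also fails if it takes over 42 s, if anything falls off the work surface, if the arm or the gripper's body presses on something with over 40 N, if the wrist force passes 120 N, or if a joint passes its speed limit or range.

## Working session

There is one attempt and no reset: what is moved stays moved. The work goes in short steps, Python scripts to look and compute and a shell command to move; the robot and the scene stay as the last step left them, time stands still between calls to the robot, and variables do not carry over. Pictures are saved under pics/ and viewed, at most 10 in all, crops included, and the job is handed in when it is done.

```bash
ls; mkdir -p pics
python3 - <<'E'
from workcell import env, eyes
import cv2, numpy as np
s=env.get_state(); print(s['clock'],s['tcp_pos'],s['orientation'],env.pinch_z)
for n in("top","side"):
    p,d=eyes.read_camera(n); cv2.imwrite(f"pics/{n}0.png",p[:,:,::-1]); np.savez(f"pics/{n}0.npz",p=p,d=d)
    c=eyes.calibration(n); print(n,c['fx'],c['fy'],c['cx'],c['cy'],-np.array(c['R']).T@c['t'],np.array(c['R']).round(3).tolist())
print(np.array(eyes.calibration("wrist")["tool_from_camera"]).round(3).tolist())
E
```

```text
pics
0.0 [0.16519753 0.55018995 0.23038289] [-2.50128163e-04  1.45382366e-01  9.89375082e-01 -9.22822412e-04] 0.0187
top 380.90446072694203 380.90446072694203 249.5166756419067 192.57166156026548 [0.39922807 0.12410849 1.32658348] [[0.008, -1.0, -0.009], [-0.993, -0.007, -0.115], [0.115, 0.01, -0.993]]
side 380.87242703657637 380.87242703657637 255.66186337479567 194.32782155996392 [ 0.80080994 -0.37178075  1.20952309] [[0.907, 0.421, -0.003], [0.372, -0.805, -0.462], [-0.197, 0.418, -0.887]]
[[0.0, -0.952, -0.306, 0.078], [1.0, 0.0, 0.0, -0.0], [-0.0, -0.306, 0.952, -0.142], [0.0, 0.0, 0.0, 1.0]]
```

View pics/top0.png

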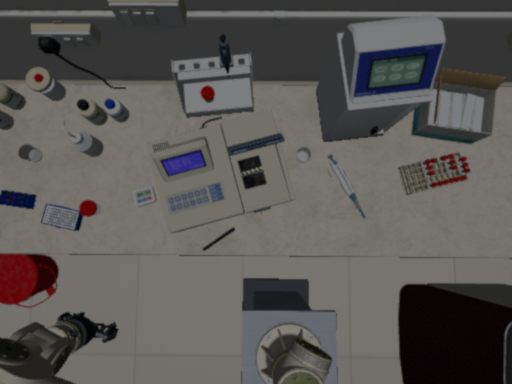

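View pics/side0.png

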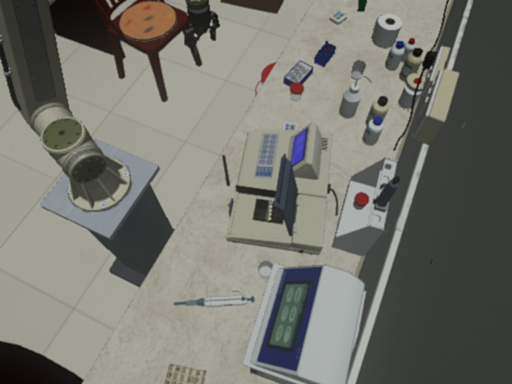

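The top view shows the photometer at about (220,175): keypad at the left, compartment at (255,170), open lid edge-on at (255,143), pen at (219,238), cup at (303,155), pipette at (346,185). The side view shows the lid upright at (287,195) and the cuvette block at (268,210). Next: measure the pose from the depth.

```bash
cat > h.py <<'E'
import numpy as np, cv2
from workcell import env, eyes
from scipy.spatial.transform import Rotation as Ro
def cloud(n,d,T=None):
    c=eyes.calibration(n); v,u=np.mgrid[:384,:512]
    P=np.stack([(u-c['cx'])/c['fx']*d,(v-c['cy'])/c['fy']*d,d],-1)
    if T is not None: return P@T[:3,:3].T+T[:3,3]
    return (P-np.array(c['t']))@np.array(c['R'])
def tool():
    s=env.get_state(); q=s['orientation']; T=np.eye(4)
    T[:3,:3]=Ro.from_quat([q[1],q[2],q[3],q[0]]).as_matrix(); T[:3,3]=s['tcp_pos']; return T
def toph(X,p,d,out,x0=.3,x1=.9,y0=-.15,y1=.5):
    pass
E
python3 - <<'E'
from h import *
for n in("top","side"):
    f=np.load(f"pics/{n}0.npz"); p,d=f['p'],f['d']; X=cloud(n,d)
    x,y,z=X[...,0],X[...,1],X[...,2]
    hsv=cv2.cvtColor(p,cv2.COLOR_RGB2HSV)
    roi=(d>0)&(x>.3)&(x<.85)&(y>-.02)&(y<.5)
    print(n,"table z",np.median(z[roi&(z<.02)]), np.histogram(z[roi],bins=np.arange(0,.4,.02)))
    m=(roi&(z>.07)&(z<.125)).astype(np.uint8)
    k,l,st,_=cv2.connectedComponentsWithStats(m); i=1+np.argmax(st[1:,4])
    q=X[l==i][:,:2].astype(np.float32)
    r=cv2.minAreaRect(q); print(r, cv2.boxPoints(r).round(3).tolist())
    L=X[roi&(z>.22)]; print("high",len(L),L.min(0),L.max(0))
    t=L[L[:,2]>L[:,2].max()-.015]; print(t.mean(0), t[t[:,1].argmin()],t[t[:,1].argmax()])
E
```

```text
top table z 0.0003751079141714492 (array([4899,  195, 1244, 2556, 2331, 4377,  306,  327,  335,  376,  443,
          0,    0,    0,   76,  210,  130,  123,    0]), array([0.  , 0.02, 0.04, 0.06, 0.08, 0.1 , 0.12, 0.14, 0.16, 0.18, 0.2 ,
       0.22, 0.24, 0.26, 0.28, 0.3 , 0.32, 0.34, 0.36, 0.38]))
((0.6202369332313538, 0.23646651208400726), (0.31596872210502625, 0.429429292678833), 15.742005348205566) [[0.4099999964237213, 0.4000000059604645], [0.5260000228881836, -0.013000000268220901], [0.8309999704360962, 0.0729999989271164], [0.7139999866485596, 0.4860000014305115]]
high 539 [0.61773362 0.04162439 0.28328045] [0.68814878 0.19767138 0.34839624]
[0.64534954 0.11822458 0.34290787] [0.66250672 0.05229504 0.34839624] [0.62563096 0.18364584 0.34237487]
side table z -0.0012127987658787417 (array([2157,  100, 1584, 1829, 2057, 3269,  301,  368,  366,  369,  369,
         77,   77,   76,  166,  291,   74,   92,    0]), array([0.  , 0.02, 0.04, 0.06, 0.08, 0.1 , 0.12, 0.14, 0.16, 0.18, 0.2 ,
       0.22, 0.24, 0.26, 0.28, 0.3 , 0.32, 0.34, 0.36, 0.38]))
((0.6257420778274536, 0.2359374463558197), (0.29677751660346985, 0.44267538189888), 12.708374977111816) [[0.4320000112056732, 0.4189999997615814], [0.5299999713897705, -0.013000000268220901], [0.8190000057220459, 0.05299999937415123], [0.722000002861023, 0.48399999737739563]]
high 853 [0.61675926 0.03844653 0.22029939] [0.69770518 0.19746772 0.34689713]
[0.64569275 0.11337324 0.34133893] [0.66225691 0.04960242 0.33821915] [0.625617   0.18169378 0.34177077]
```

```bash
cat >> h.py <<'E'
YAW=np.radians(15.7); O=np.array([.629,.236])
def loc(X):
    c,s=np.cos(YAW),np.sin(YAW); q=X[...,:2]-O
    return np.stack([q[...,0]*c+q[...,1]*s,-q[...,0]*s+q[...,1]*c,X[...,2]],-1)
def wor(L):
    L=np.asarray(L,float); c,s=np.cos(YAW),np.sin(YAW)
    return np.stack([O[0]+L[...,0]*c-L[...,1]*s,O[1]+L[...,0]*s+L[...,1]*c,L[...,2]],-1)
E
python3 - <<'E'
from h import *
for n in("top","side"):
    f=np.load(f"pics/{n}0.npz"); d=f['d']; L=loc(cloud(n,d)); L=L[d>0]; L=L[(abs(L[:,0])<.25)&(abs(L[:,1])<.27)]
    x,y,z=L.T; print(n)
    a=L[(z>.13)&(y<-.05)]
    for lo in np.arange(.13,.35,.015):
        b=a[(a[:,2]>=lo)&(a[:,2]<lo+.015)]
        if len(b): print("z%.3f"%lo,len(b),"x",np.percentile(b[:,0],[2,50,98]).round(3),"y",b[:,1].min().round(3),b[:,1].max().round(3))
    # top rim right half and keypad: edges by row
    w=L[(z>.095)&(z<.115)]
    for yy in (-.19,-.16,-.13,-.09,-.05,-.02,.05,.1,.15): 
        b=w[abs(w[:,1]-yy)<.006]; print("y",yy,"xmin",np.sort(b[:,0])[:3].round(3),"z",np.median(b[:,2]).round(3)) if len(b) else 0
    for xx in (-.12,-.08,-.03,.03,.08): 
        b=w[abs(w[:,0]-xx)<.006]; print("x",xx,"ymin/max",b[:,1].min().round(3),b[:,1].max().round(3)) if len(b) else 0
    f=L[(z>.01)&(z<.09)&(x<-.15)]; print("front", f[:,0].min() if len(f) else None)
E
```

```text
top
z0.130 6 x [0.199 0.204 0.22 ] y -0.168 -0.165
z0.145 6 x [0.207 0.213 0.222] y -0.169 -0.168
z0.160 4 x [0.214 0.216 0.22 ] y -0.171 -0.168
z0.175 7 x [0.219 0.222 0.224] y -0.172 -0.168
z0.190 7 x [0.226 0.231 0.247] y -0.173 -0.17
z0.205 5 x [0.236 0.242 0.249] y -0.174 -0.173
z0.220 12 x [0.238 0.248 0.249] y -0.175 -0.161
z0.235 5 x [0.247 0.249 0.249] y -0.176 -0.155
z0.280 31 x [0.003 0.007 0.009] y -0.193 -0.059
z0.295 103 x [-0.005  0.     0.004] y -0.196 -0.051
z0.310 186 x [-0.025 -0.021 -0.013] y -0.196 -0.05
z0.325 74 x [-0.022 -0.017  0.25 ] y -0.185 -0.051
z0.340 122 x [-0.019 -0.016 -0.013] y -0.186 -0.05
y -0.19 xmin [0.054 0.055 0.055] z 0.112
y -0.16 xmin [0.053 0.055 0.058] z 0.112
y -0.13 xmin [0.053 0.055 0.057] z 0.112
y -0.09 xmin [0.053 0.054 0.055] z 0.112
y -0.05 xmin [0.053 0.054 0.055] z 0.112
y -0.02 xmin [-0.112 -0.106 -0.105] z 0.11
y 0.05 xmin [-0.11  -0.107 -0.101] z 0.105
y 0.1 xmin [-0.114 -0.111 -0.109] z 0.104
y 0.15 xmin [-0.113 -0.109 -0.107] z 0.105
x -0.12 ymin/max -0.039 0.19
x -0.08 ymin/max -0.039 0.213
x -0.03 ymin/max -0.209 0.216
x 
[... 672 characters left out ...]
z0.310 165 x [-0.026 -0.022 -0.01 ] y -0.198 -0.05
z0.325 56 x [-0.022 -0.014  0.249] y -0.188 -0.055
z0.340 92 x [-0.02  -0.018 -0.015] y -0.188 -0.051
y -0.19 xmin [0.04  0.042 0.042] z 0.11
y -0.16 xmin [0.044 0.044 0.045] z 0.111
y -0.13 xmin [0.044 0.044 0.044] z 0.111
y -0.09 xmin [0.043 0.043 0.043] z 0.111
y -0.05 xmin [0.042 0.042 0.045] z 0.11
y -0.02 xmin [-0.1   -0.094 -0.091] z 0.109
y 0.05 xmin [-0.102 -0.091 -0.088] z 0.102
y 0.1 xmin [-0.102 -0.095 -0.092] z 0.103
y 0.15 xmin [-0.096 -0.092 -0.085] z 0.104
x -0.12 ymin/max -0.041 -0.039
x -0.08 ymin/max -0.042 0.207
x -0.03 ymin/max -0.211 0.21
x 0.03 ymin/max -0.212 0.02
x 0.08 ymin/max -0.213 0.019
front -0.2483023014818795
```

```bash
python3 -m jog '[0.3,-0.3,0.4,0,0,-0.1,1, 0.6,-0.6,0.7,0,0,-0.2,1, 0.9,-0.95,0.9,0,0,-0.32,1, 0.9,-0.95,0.9,0,0,-0.32,1, 0.9,-0.95,0.9,0,0,-0.32,1, 0.9,-0.95,0.9,0,0,-0.32,1, 0.9,-0.95,0.9,0,0,-0.32,1, 0.9,-0.95,0.9,0,0,-0.32,1, 0.9,-0.95,0.9,0,0,-0.32,1, 0.9,-0.95,0.9,0,0,-0.32,1]'; python3 -m jog '[0.9,-0.95,0.1,0,0,0,1, 0.9,-0.95,0.1,0,0,0,1, 0.9,-0.95,0.1,0,0,0,1, 0.9,-0.95,0.1,0,0,0,1, 0.9,-0.95,0.1,0,0,0,1, 0.9,-0.95,0.1,0,0,0,1, 0.9,-0.95,0.1,0,0,0,1, 0.9,-0.95,0.1,0,0,0,1, 0.9,-0.95,0.1,0,0,0,1]'; python3 -c "
from workcell import env; print(env.get_state())"
```

```text
clock: 0.93
tcp_pos: [0.3465, 0.3602, 0.4117]
orientation: [0.0, 0.605, 0.796, 0.001]
wrist_force: [-0.6, 0.1, -0.3]
finger_gap: 0.0852
grip_force: 0.0
clock: 1.68
tcp_pos: [0.5251, 0.1714, 0.4298]
orientation: [-0.001, 0.604, 0.797, -0.001]
wrist_force: [-0.1, 0.5, 0.3]
finger_gap: 0.0855
grip_force: 0.0
{'clock': 1.6833, 'joint_pos': array([1.69738891e-01, 3.14911965e-01, 5.36718596e-01, 1.79551376e+00,
       7.42209968e-04, 1.46613585e+00]), 'qvel': array([ 0.03234983, -0.02743144, -0.00720411,  0.00539396,  0.00059113,
        0.00313529]), 'tau': array([-1.43313792e+00, -4.54131389e+01,  2.83469349e+01, -1.58701041e-01,
       -9.52205085e-02, -4.46448138e-02]), 'tcp_pos': array([0.52514411, 0.17139593, 0.42982877]), 'orientation': array([-0.00126591,  0.60375101,  0.79717154, -0.00080832]), 'wrist_force': array([-0.12085601,  0.47831555,  0.30904474]), 'ft_torque': array([ 0.04454238,  0.01590348, -0.00627811]), 'grip_force': 0.0, 'finger_gap': 0.08550359483137007}
```

```bash
python3 -m jog '[0.3,-0.22,0,0,0,0,1, 0.65,-0.45,-0.02,0,0,0,1, 0.65,-0.45,-0.05,0,0,0,1, 0.65,-0.45,-0.05,0,0,0,1, 0.65,-0.45,-0.05,0,0,0,1, 0.65,-0.45,-0.05,0,0,0,1, 0.65,-0.45,-0.05,0,0,0,1]'
python3 - <<'E'
from h import *
print(env.get_state()['joint_pos'].round(2))
T=tool(); p,d=eyes.read_camera("wrist"); cv2.imwrite("pics/w1.png",p[:,:,::-1])
C=np.array(eyes.calibration("wrist")["tool_from_camera"]); L=loc(cloud("wrist",d,T@C)); print("tcp loc",loc(T[:3,3]))
m=(d>0)&(L[...,2]>.335)&(L[...,2]<.352)&(L[...,1]<0); a=L[m]; print(len(a),np.percentile(a,[1,50,99],axis=0).round(4))
for n in("top",):
    p,d=eyes.read_camera(n); cv2.imwrite("pics/t1.png",p[:,:,::-1])
E
```

```text
clock: 2.27
tcp_pos: [0.6546, 0.0829, 0.4209]
orientation: [-0.001, 0.603, 0.798, -0.0]
wrist_force: [1.1, 1.0, 0.9]
finger_gap: 0.0857
grip_force: 0.0
[0.   0.61 0.98 1.95 0.   1.3 ]
tcp loc [-0.01677753 -0.15429243  0.42086128]
1914 [[-0.0186 -0.1849  0.336 ]
 [-0.0159 -0.1088  0.3428]
 [-0.0128 -0.0507  0.3446]]
```

View pics/w1.png

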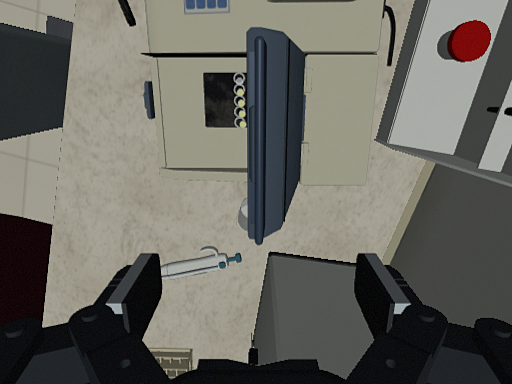

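Wrist view: the lip is the dark strip at column 258, rows 40–245, with the fingers straddling it at columns 145 and 375. Now I go down so the back finger is behind the lip.

```bash
python3 -m jog '[0,-0.01,-0.2,0,0,0,1, 0,-0.01,-0.4,0,0,0,1, 0,-0.01,-0.52,0,0,0,1, 0,-0.01,-0.52,0,0,0,1, 0,-0.01,-0.52,0,0,0,1]'
python3 - <<'E'
from h import *
T=tool(); p,d=eyes.read_camera("side"); cv2.imwrite("pics/s2.png",cv2.resize(p[100:300,180:400,::-1],(792,720))[:600])
p,d=eyes.read_camera("wrist"); cv2.imwrite("pics/w2.png",p[:,:,::-1]); print(loc(T[:3,3]))
E
```

```text
clock: 2.78
tcp_pos: [0.6529, 0.08, 0.3179]
orientation: [-0.001, 0.603, 0.797, -0.001]
wrist_force: [1.2, -1.2, 1.6]
finger_gap: 0.0857
grip_force: 0.0
[-0.01919251 -0.15665259  0.31793893]
```

View pics/s2.png

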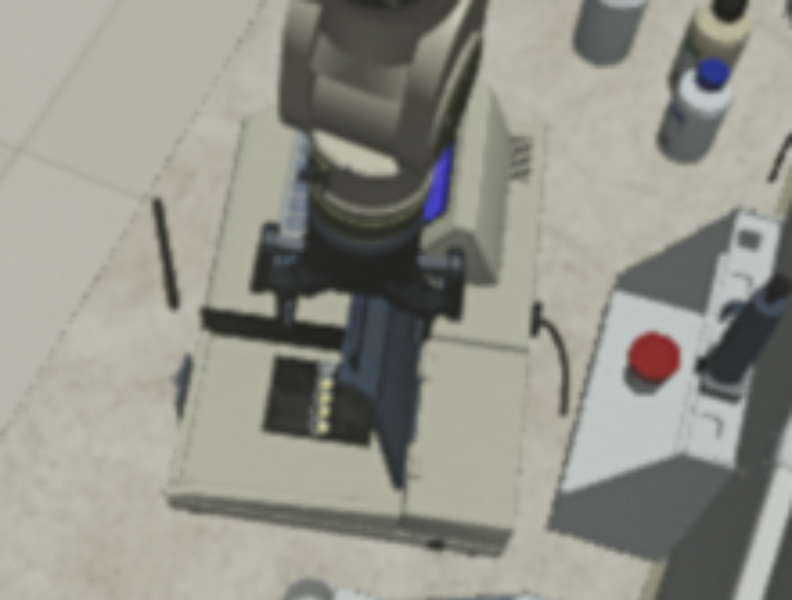

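```bash
cat >> h.py <<'E'
H=np.array([.037,.1175])
def lid(n="wrist",save=None):
    T=tool(); p,d=eyes.read_camera(n)
    C=np.array(eyes.calibration("wrist")["tool_from_camera"])
    L=loc(cloud(n,d,T@C if n=="wrist" else None))
    if save: cv2.imwrite(f"pics/{save}.png",p[:,:,::-1])
    r=np.hypot(L[...,0]-H[0],L[...,2]-H[1])
    a=np.arctan2(L[...,2]-H[1],H[0]-L[...,0])+np.radians(9.4)
    hi=-.10 if n=="wrist" else -.13
    m=(d>0)&(L[...,1]<-.05)&(L[...,1]>hi)&(r>.215)&(r<.238)&(a>-.05)&(a<1.65)
    l=loc(T[:3,3]); al=np.degrees(np.arcsin(-T[2,2]))
    print(n,"n",m.sum(),"theta",np.percentile(a[m],[10,50,90]).round(3) if m.sum() else None,"tcp loc",l.round(4),"alpha",al.round(1),"yz",T[:3,1].round(3),"F",env.get_state()['wrist_force'].round(1))
E
sed -i 's/hi=-.10 if n=="wrist" else -.13/hi=-.10/' h.py
python3 -m jog '[-0.08,-0.022,-0.01,0.004,-0.013,0,1, -0.13,-0.036,-0.02,0.0075,-0.027,0,1, -0.154,-0.043,-0.02,0.0075,-0.027,0,1, -0.178,-0.05,-0.025,0.01,-0.036,0,1, -0.202,-0.057,-0.03,0.011,-0.04,0,1, -0.226,-0.064,-0.035,0.013,-0.046,0,1, -0.25,-0.07,-0.035,0.015,-0.0535,0,1, -0.25,-0.07,-0.035,0.015,-0.0535,0,1]'
python3 - <<'E'
from h import *
lid(save="w3"); lid("top")
E
```

```text
clock: 3.55
tcp_pos: [0.6065, 0.0646, 0.315]
orientation: [0.056, 0.602, 0.794, 0.071]
wrist_force: [0.3, 0.1, -0.1]
finger_gap: 0.0854
grip_force: 0.0
wrist n 3820 theta [1.392 1.405 1.421] tcp loc [-0.0681 -0.1589  0.315 ] alpha 79.6 yz [0.947 0.266 0.18 ] F [0.3 0.9 0.7]
top n 55 theta [1.383 1.415 1.428] tcp loc [-0.0678 -0.159   0.3145] alpha 79.7 yz [0.947 0.266 0.179] F [-0.2  0.3 -0.1]
```

```bash
python3 -m jog '[-0.024,-0.007,-0.01,0.002,-0.006,0,1, -0.048,-0.014,-0.02,0.004,-0.012,0,1, -0.072,-0.02,-0.03,0.005,-0.018,0,1, -0.096,-0.027,-0.045,0.006,-0.024,0,1, -0.12,-0.034,-0.06,0.0075,-0.027,0,1, -0.12,-0.034,-0.06,0.0075,-0.027,0,1]'
python3 - <<'E'
from h import *
lid(); lid()
E
```

```text
clock: 4.15
tcp_pos: [0.5815, 0.0578, 0.2993]
orientation: [0.079, 0.599, 0.79, 0.104]
wrist_force: [-0.2, 0.3, -0.0]
finger_gap: 0.0857
grip_force: 0.0
wrist n 3518 theta [1.251 1.266 1.281] tcp loc [-0.0939 -0.1587  0.2993] alpha 74.9 yz [0.93  0.261 0.26 ] F [ 0.3 -0.3  0.7]
wrist n 3217 theta [1.236 1.252 1.266] tcp loc [-0.0933 -0.1588  0.2995] alpha 74.9 yz [0.93  0.261 0.26 ] F [-0.4 -0.1 -0.7]
```

```bash
python3 -m jog '[0.04,0.01,-0.03,0.0065,-0.023,0,1, 0.08,0.022,-0.06,0.013,-0.046,0,1, 0.11,0.031,-0.08,0.0196,-0.0695,0,1, 0.11,0.031,-0.08,0.0196,-0.0695,0,1, 0.11,0.031,-0.08,0.0196,-0.0695,0,1]'
python3 - <<'E'
from h import *
lid(save="w5"); lid("top")
E
```

```text
clock: 4.67
tcp_pos: [0.6027, 0.0641, 0.2819]
orientation: [0.145, 0.586, 0.773, 0.192]
wrist_force: [-0.2, -0.8, 0.5]
finger_gap: 0.0854
grip_force: 0.0
wrist n 4482 theta [1.016 1.029 1.034] tcp loc [-0.0718 -0.1584  0.2819] alpha 62.1 yz [0.851 0.238 0.467] F [ 1.7  1.4 -0.1]
top n 78 theta [0.995 1.006 1.014] tcp loc [-0.0706 -0.1588  0.2834] alpha 62.0 yz [0.85  0.239 0.469] F [-2.9 -0.  -0.4]
```

```bash
cat > plan.py <<'E'
from h import *
def P(th):
    ph=th-np.radians(9.4); al=np.radians(45+17*th)
    c=H+.232*np.array([-np.cos(ph),np.sin(ph)])+.003*np.array([-np.sin(th),-np.cos(th)])
    t=c+.028*np.array([np.cos(al),-np.sin(al)])+.043*np.array([np.sin(al),np.cos(al)])
    return t,np.degrees(al)
def rows(a,b,n=12):
    t0,a0=P(a); out=[]
    for th in np.linspace(a,b,n+1)[1:]:
        t,al=P(th); D=t[0]-t0[0]; b_=(al-a0)/180; c,s=np.cos(YAW),np.sin(YAW)
        out+=[D*c/.2,D*s/.2,(t[1]-t0[1])/.2,-b_*s,b_*c,0,1]
    print(a,b,str([float(round(v,3)) for v in out]).replace(' ',''))
E
python3 - <<'E'
from plan import *
lid(); print(P(1.0),P(0))
for a in(1.0,.75,.5,.25): rows(a,a-.25)
E
```

```text
wrist n 4780 theta [0.992 1.004 1.009] tcp loc [-0.0701 -0.1589  0.2839] alpha 62.0 yz [0.85  0.239 0.47 ] F [-2.3  0.2  0.1]
(array([-0.06996412,  0.28347078]), np.float64(62.0)) (array([-0.14168016,  0.08721498]), np.float64(45.0))
1.0 0.75 [-0.017,-0.005,-0.015,0.001,-0.002,0.0,1.0,-0.033,-0.009,-0.031,0.001,-0.004,0.0,1.0,-0.049,-0.014,-0.046,0.002,-0.006,0.0,1.0,-0.065,-0.018,-0.062,0.002,-0.008,0.0,1.0,-0.081,-0.023,-0.079,0.003,-0.009,0.0,1.0,-0.096,-0.027,-0.096,0.003,-0.011,0.0,1.0,-0.11,-0.031,-0.113,0.004,-0.013,0.0,1.0,-0.125,-0.035,-0.13,0.004,-0.015,0.0,1.0,-0.139,-0.039,-0.148,0.005,-0.017,0.0,1.0,-0.152,-0.043,-0.166,0.005,-0.019,0.0,1.0,-0.166,-0.047,-0.184,0.006,-0.021,0.0,1.0,-0.178,-0.05,-0.203,0.006,-0.023,0.0,1.0]
0.75 0.5 [-0.012,-0.003,-0.019,0.001,-0.002,0.0,1.0,-0.024,-0.007,-0.038,0.001,-0.004,0.0,1.0,-0.036,-0.01,-0.057,0.002,-0.006,0.0,1.0,-0.047,-0.013,-0.077,0.002,-0.008,0.0,1.0,-0.058,-0.016,-0.097,0.003,-0.009,0.0,1.0,-0.068,-0.019,-0.117,0.003,-0.011,0.0,1.0,-0.078,-0.022,-0.138,0.004,-0.013,0.0,1.0,-0.088,-0.025,-0.158,0.004,-0.015,0.0,1.0,-0.097,-0
[... 467 characters left out ...]
0.013,-0.175,0.004,-0.015,0.0,1.0,-0.049,-0.014,-0.198,0.005,-0.017,0.0,1.0,-0.052,-0.015,-0.22,0.005,-0.019,0.0,1.0,-0.055,-0.015,-0.243,0.006,-0.021,0.0,1.0,-0.057,-0.016,-0.265,0.006,-0.023,0.0,1.0]
0.25 0.0 [-0.002,-0.0,-0.023,0.001,-0.002,0.0,1.0,-0.003,-0.001,-0.045,0.001,-0.004,0.0,1.0,-0.004,-0.001,-0.068,0.002,-0.006,0.0,1.0,-0.004,-0.001,-0.091,0.002,-0.008,0.0,1.0,-0.004,-0.001,-0.113,0.003,-0.009,0.0,1.0,-0.003,-0.001,-0.136,0.003,-0.011,0.0,1.0,-0.002,-0.0,-0.158,0.004,-0.013,0.0,1.0,-0.0,-0.0,-0.181,0.004,-0.015,0.0,1.0,0.002,0.001,-0.204,0.005,-0.017,0.0,1.0,0.005,0.001,-0.226,0.005,-0.019,0.0,1.0,0.008,0.002,-0.248,0.006,-0.021,0.0,1.0,0.011,0.003,-0.271,0.006,-0.023,0.0,1.0]
```

Caught and resting on the finger at 1.00 rad (stable). Now I lower it.

```bash
python3 -m jog '[-0.016,-0.005,-0.015,0.001,-0.002,0,1, -0.033,-0.009,-0.031,0.001,-0.004,0,1, -0.049,-0.014,-0.046,0.002,-0.006,0,1, -0.065,-0.018,-0.062,0.002,-0.008,0,1, -0.081,-0.023,-0.079,0.003,-0.009,0,1, -0.096,-0.027,-0.096,0.003,-0.011,0,1, -0.11,-0.031,-0.113,0.004,-0.013,0,1, -0.125,-0.035,-0.13,0.004,-0.015,0,1, -0.139,-0.039,-0.148,0.005,-0.017,0,1, -0.152,-0.043,-0.166,0.005,-0.019,0,1, -0.166,-0.047,-0.184,0.006,-0.021,0,1, -0.178,-0.05,-0.203,0.006,-0.023,0,1]'
python3 - <<'E'
from h import *
lid(save="w6"); lid("top")
E
```

```text
clock: 5.82
tcp_pos: [0.5675, 0.054, 0.2413]
orientation: [0.169, 0.58, 0.765, 0.222]
wrist_force: [-1.0, -1.6, 0.3]
finger_gap: 0.0853
grip_force: 0.5
wrist n 5609 theta [0.731 0.74  0.745] tcp loc [-0.1085 -0.1586  0.2413] alpha 57.6 yz [0.813 0.229 0.535] F [-1.6  0.2 -1.5]
top n 90 theta [0.727 0.739 0.748] tcp loc [-0.1096 -0.1582  0.2399] alpha 57.8 yz [0.814 0.229 0.534] F [-1.4  0.8 -1.4]
```

View pics/w6.png

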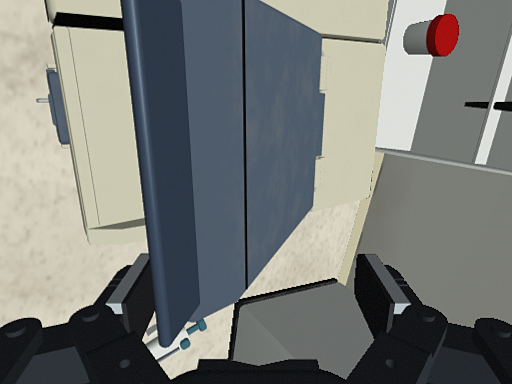

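The lip (column ~165) lies against the front finger at (135,290), and the back finger at (375,290) is far off the lid. I carry on down.

```bash
python3 -m jog '[-0.012,-0.003,-0.019,0.001,-0.002,0,1, -0.024,-0.007,-0.038,0.001,-0.004,0,1, -0.036,-0.01,-0.057,0.002,-0.006,0,1, -0.047,-0.013,-0.077,0.002,-0.008,0,1, -0.058,-0.016,-0.097,0.003,-0.009,0,1, -0.068,-0.019,-0.117,0.003,-0.011,0,1, -0.078,-0.022,-0.138,0.004,-0.013,0,1, -0.088,-0.025,-0.158,0.004,-0.015,0,1, -0.097,-0.027,-0.179,0.005,-0.017,0,1, -0.105,-0.03,-0.2,0.005,-0.019,0,1, -0.114,-0.032,-0.221,0.006,-0.021,0,1, -0.121,-0.034,-0.242,0.006,-0.023,0,1]'
python3 - <<'E'
from h import *
lid(); lid("top"); print(env.get_state()['joint_pos'].round(2))
E
```

```text
clock: 6.92
tcp_pos: [0.5434, 0.0472, 0.1929]
orientation: [0.191, 0.573, 0.757, 0.25]
wrist_force: [-0.6, -0.5, -0.5]
finger_gap: 0.0854
grip_force: 0.4
wrist n 6331 theta [0.479 0.487 0.492] tcp loc [-0.1335 -0.1586  0.1929] alpha 53.4 yz [0.772 0.218 0.597] F [-2.1 -0.1 -2. ]
top n 86 theta [0.472 0.485 0.498] tcp loc [-0.1345 -0.1581  0.1915] alpha 53.5 yz [0.773 0.218 0.595] F [-1.6  0.7 -0.9]
[-0.22 -0.15 -0.78  0.37  0.28  1.16]
```

```bash
sed -i 's/np.radians(45+17\*th)/np.radians(53.5)/' plan.py
python3 - <<'E'
from plan import *
print(P(.5),P(0))
rows(.5,.25); rows(.25,.05,10)
E
```

```text
(array([-0.13224886,  0.1944168 ]), np.float64(53.5)) (array([-0.14066386,  0.07967776]), np.float64(53.5))
0.5 0.25 [-0.007,-0.002,-0.023,-0.0,0.0,0.0,1.0,-0.014,-0.004,-0.046,-0.0,0.0,0.0,1.0,-0.02,-0.006,-0.07,-0.0,0.0,0.0,1.0,-0.026,-0.007,-0.093,-0.0,0.0,0.0,1.0,-0.031,-0.009,-0.117,-0.0,0.0,0.0,1.0,-0.036,-0.01,-0.14,-0.0,0.0,0.0,1.0,-0.04,-0.011,-0.164,-0.0,0.0,0.0,1.0,-0.044,-0.012,-0.188,-0.0,0.0,0.0,1.0,-0.048,-0.013,-0.212,-0.0,0.0,0.0,1.0,-0.051,-0.014,-0.236,-0.0,0.0,0.0,1.0,-0.053,-0.015,-0.26,-0.0,0.0,0.0,1.0,-0.055,-0.015,-0.284,-0.0,0.0,0.0,1.0]
0.25 0.05 [-0.001,-0.0,-0.023,-0.0,0.0,0.0,1.0,-0.002,-0.001,-0.046,-0.0,0.0,0.0,1.0,-0.003,-0.001,-0.07,-0.0,0.0,0.0,1.0,-0.003,-0.001,-0.093,-0.0,0.0,0.0,1.0,-0.003,-0.001,-0.116,-0.0,0.0,0.0,1.0,-0.002,-0.0,-0.139,-0.0,0.0,0.0,1.0,-0.001,-0.0,-0.163,-0.0,0.0,0.0,1.0,0.001,0.0,-0.186,-0.0,0.0,0.0,1.0,0.003,0.001,-0.209,-0.0,0.0,0.0,1.0,0.006,0.002,-0.232,-0.0,0.0,0.0,1.0]
```

```bash
python3 -m jog '[-0.007,-0.002,-0.023,0,0,0,1, -0.014,-0.004,-0.046,0,0,0,1, -0.02,-0.006,-0.07,0,0,0,1, -0.026,-0.007,-0.093,0,0,0,1, -0.031,-0.009,-0.117,0,0,0,1, -0.036,-0.01,-0.14,0,0,0,1, -0.04,-0.011,-0.164,0,0,0,1, -0.044,-0.012,-0.188,0,0,0,1, -0.048,-0.013,-0.212,0,0,0,1, -0.051,-0.014,-0.236,0,0,0,1, -0.053,-0.015,-0.26,0,0,0,1, -0.055,-0.015,-0.284,0,0,0,1]'
python3 - <<'E'
from h import *
lid(save="w8"); lid("top"); print(env.get_state()['joint_pos'].round(2))
E
```

```text
clock: 8.02
tcp_pos: [0.5326, 0.0443, 0.136]
orientation: [0.191, 0.573, 0.757, 0.249]
wrist_force: [-0.4, 0.3, -0.3]
finger_gap: 0.0854
grip_force: 0.3
wrist n 6812 theta [0.226 0.232 0.237] tcp loc [-0.1447 -0.1585  0.136 ] alpha 53.4 yz [0.773 0.218 0.596] F [-0.5  0.4 -2.2]
top n 76 theta [0.213 0.226 0.243] tcp loc [-0.1454 -0.1581  0.1349] alpha 53.5 yz [0.774 0.218 0.595] F [-0.9 -0.7 -1.7]
[-0.23 -0.1  -0.9   0.2   0.29  1.15]
```

View pics/w8.png

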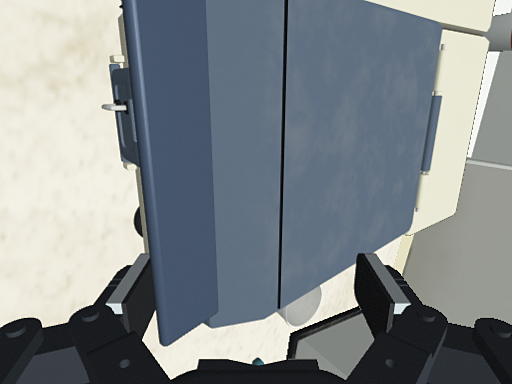

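Lip at column ~160 on the front finger; the right finger (375,290) is clear above the lid. The lid is at 0.23 rad.

```bash
python3 -m jog '[-0.001,0,-0.021,0,0,0,1, -0.002,-0.001,-0.042,0,0,0,1, -0.003,-0.001,-0.063,0,0,0,1, -0.003,-0.001,-0.083,0,0,0,1, -0.003,-0.001,-0.103,0,0,0,1, -0.002,0,-0.122,0,0,0,1, -0.001,0,-0.14,0,0,0,1, 0,0,-0.157,0,0,0,1, 0,0,-0.173,0,0,0,1, 0.002,0,-0.188,0,0,0,1, 0.003,0.001,-0.2,0,0,0,1, 0.003,0.001,-0.21,0,0,0,1]'
python3 - <<'E'
from h import *
lid(); lid("top"); print(env.get_state()['joint_pos'].round(2))
E
```

```text
clock: 9.12
tcp_pos: [0.5335, 0.0445, 0.0944]
orientation: [0.191, 0.573, 0.757, 0.25]
wrist_force: [-1.8, 1.0, -1.5]
finger_gap: 0.0855
grip_force: 1.0
wrist n 7018 theta [0.041 0.047 0.052] tcp loc [-0.1438 -0.1585  0.0944] alpha 53.4 yz [0.772 0.218 0.597] F [-1.4 -0.4 -2.5]
top n 71 theta [0.036 0.051 0.066] tcp loc [-0.1438 -0.1586  0.0942] alpha 53.4 yz [0.772 0.218 0.596] F [-2.4  0.7 -2.2]
[-0.23 -0.02 -0.96  0.05  0.29  1.15]
```

```bash
python3 -m jog '[0,0,-0.007,0,0,0,1, 0,0,-0.014,0,0,0,1, 0,0,-0.021,0,0,0,1, 0,0,-0.027,0,0,0,1, 0,0,-0.033,0,0,0,1, 0,0,-0.039,0,0,0,1, 0,0,-0.045,0,0,0,1, 0,0,-0.051,0,0,0,1, 0,0,-0.057,0,0,0,1, 0,0,-0.063,0,0,0,1, 0,0,-0.069,0,0,0,1, 0,0,-0.075,0,0,0,1]'
python3 - <<'E'
from h import *
lid(save="w10"); lid("top"); print(env.get_state()['joint_pos'].round(2),env.get_state()['grip_force'])
E
```

```text
clock: 10.22
tcp_pos: [0.5334, 0.0445, 0.0795]
orientation: [0.191, 0.573, 0.757, 0.249]
wrist_force: [0.2, 0.3, -0.7]
finger_gap: 0.0853
grip_force: 0.0
wrist n 7262 theta [-0.003  0.002  0.008] tcp loc [-0.1439 -0.1585  0.0795] alpha 53.4 yz [0.772 0.218 0.596] F [-0.6  0.4  0.3]
top n 70 theta [-0.005  0.007  0.022] tcp loc [-0.1441 -0.1584  0.0792] alpha 53.4 yz [0.773 0.218 0.596] F [-0.8  0.2  0.1]
[-0.23  0.01 -0.98 -0.    0.29  1.15] 0.0
```

View pics/w10.png

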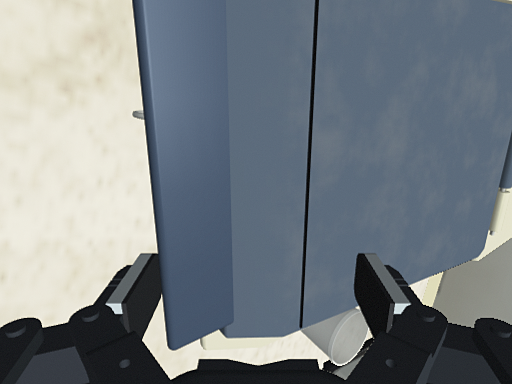

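The lid is shut (θ≈0, no contact force), with the front finger just below the lip. I leave to the right, then go up.

```bash
python3 -m jog '[-0.014,-0.004,-0.005,0,0,0,1, 0,-0.052,-0.005,0,0,0,1, 0.013,-0.1,-0.005,0,0,0,1, 0.026,-0.148,-0.005,0,0,0,1, 0.04,-0.197,-0.005,0,0,0,1, 0.053,-0.245,-0.005,0,0,0,1, 0.067,-0.293,-0.005,0,0,0,1, 0.067,-0.293,-0.005,0,0,0,1]' && python3 -c "
from h import *
lid(); lid('top')"
```

```text
clock: 10.98
tcp_pos: [0.5481, -0.0167, 0.0791]
orientation: [0.192, 0.574, 0.756, 0.249]
wrist_force: [-0.5, 0.6, -0.1]
finger_gap: 0.0855
grip_force: 0.0
wrist n 0 theta None tcp loc [-0.1463 -0.2213  0.0791] alpha 53.3 yz [0.772 0.217 0.597] F [ 0.6 -0.4  0.3]
top n 70 theta [-0.01   0.005  0.021] tcp loc [-0.1466 -0.2202  0.0788] alpha 53.4 yz [0.773 0.217 0.597] F [-0.4  0.4  0.2]
```

```bash
python3 -m jog '[0,0,0.1,0,0,0,1, 0,0,0.25,0,0,0,1, 0,0,0.4,0,0,0,1, 0,0,0.55,0,0,0,1, 0,0,0.7,0,0,0,1, 0,0,0.85,0,0,0,1, 0,0,0.95,0,0,0,1, 0,0,0.95,0,0,0,1, 0,0,0.95,0,0,0,1]'
python3 - <<'E'
from h import *
lid("top",save="t12"); lid("side",save="s12")
E
```

```text
clock: 11.83
tcp_pos: [0.5471, -0.0138, 0.27]
orientation: [0.192, 0.573, 0.757, 0.25]
wrist_force: [-0.2, 0.4, -0.5]
finger_gap: 0.0854
grip_force: 0.0
top n 68 theta [-0.007  0.007  0.019] tcp loc [-0.1465 -0.2183  0.27  ] alpha 53.3 yz [0.771 0.22  0.598] F [-0.   0.3 -1.1]
side n 10 theta [-0.012  0.003  0.01 ] tcp loc [-0.1473 -0.2178  0.268 ] alpha 53.4 yz [0.773 0.219 0.596] F [-0.  -1.1 -0.7]
```

View pics/s12.png

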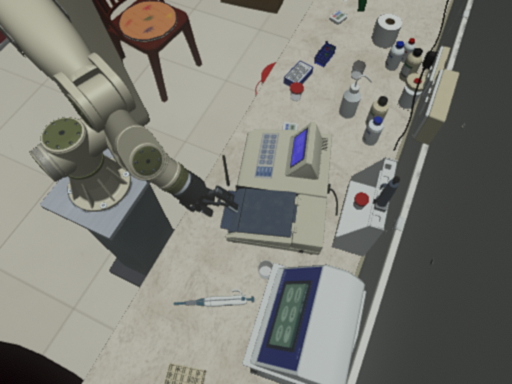

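The lid is shut at (265,210). The cup (265,270), pipette (215,300), pen (226,170) and timer (290,127) stand where they were, and the hand is up and clear.

```bash
python3 -c "
from workcell import env; print(env.hand_in())"
```

```text
the job is handed in; nothing more can be done
None
```

The lid was tipped forward, caught under its lip at about 1.0 rad, let down gently until fully shut, and the job was handed in at about 12 s with the hand clear and nothing round the instrument moved.

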